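Weigh the peeled bamboo shoots on the spring scale

ROBOT

A 6-joint arm with a two-finger parallel gripper is mounted at the origin on the work surface. World frame = base frame: x ahead of the robot, y to its left, z up, the work surface at z = 0. Lengths are in m, angles in rad, forces in N, time in s.
With the tool pointing down it reaches from about 0.35 to 0.975 m from the base axis. Payload 4.9 kg.
Tool frame: the origin (TCP) lies at the very end of the fingers, on their centre line; the grasp point (between the pads) lies 19 mm behind it; z points along the fingers, y is the direction in which the jaws open and shut (so a half turn about z gives the same grasp; the last joint's range is limited). The gripper opens to 85 mm and grips with 20 to 120 N. Pads are 22 mm wide; open, the fingers measure 114 mm over their backs; the gripper's body (76 mm by 85 mm) begins 54 mm behind the grasp point. The pads swing forward as they close: fully open they stand 13 mm farther back than shut.
Start: joints at [-1.238, 0.053, 1.613, -0, 1.476, -0.119], TCP at [0.273, -0.562, 0.231] pointing down, gripper open.
Joint ranges: [-3.01, 3.01], [-1.01, 2.22], [0.06, 2.58], [-1.02, 4.17], [0.09, 2.62], [-3.14, 3.14]. Speed limits (rad/s): [2.57, 2.57, 3.14, 3.14, 3.14, 3.14].

INTERFACE

Orientations are given as a unit quaternion [w, x, y, z].
In Python, from plant import state, eyes, job_done gives the robot as it stands.
- The arm moves only by the tool apply_moves, never from a script. Its argument "commands" is a list of rows, each an object with "linear": the shift along the tool's x, y, z in m, a list of three; "delta_rot": the turn, a rotation vector about the tool's x, y, z in degrees, a list of three; "fingers": the closure in counts, from 0 (fully open) to 255 (shut). In form: [{"linear": [x, y, z], "delta_rot": [wx, wy, wz], "fingers": fingers}, ...]. A call has exactly 8 rows; each row is the pose to reach, as a shift and turn from the pose commanded when the call began, along the tool's axes at that moment; what a row does not reach only later rows make up. A row lasts 1/10 s, in which the tool goes at most 50 mm and 8.59 degrees, less where a joint would pass 70% of its speed; a pose out of reach is approached as far as the arm can. A call with a gripper value outside its range is refused whole. The fingers move at their own pace and stop on an object; the grip force is fixed at half the most. Time passes only in rows, so rows that repeat a pose let the fingers close, or fill a call up. It gives the time, the measured TCP pose, the force and the opening at its end, in the units of the state.
- state(): the state, without advancing time (a new reading comes with each control period).
- eyes.grab_frame(name): name is "scene" or "top" or "wrist"; returns the picture (400x640x3 uint8, red, green, blue); there is no depth.
- eyes.camera_params(name): a dict with "fx", "fy", "cx", "cy" (pixels), "position" and "rotation" of the camera in the world; the wrist camera has in their place "T_tool_cam" (4x4, takes a point from camera to tool coordinates, whose origin is the TCP and whose axes are the flange's). Camera axes: x right, y down, z forward; pixel columns grow to the right and rows downward; lengths in m; the calibration is good to about 2 mm. A picture is of the moment at which its call begins: read the wrist's pose just before it. camera_params takes no time and is no camera call.
- job_done(): hands the job in, once; it reports no verdict.
The state is a dict: "time": time; "joint_pos": joint angles; "joint_vel": joint speeds; "joint_efforts": joint torques, N m; "tool_pos": TCP position; "tool_rot": TCP orientation; "contact_force": force on the tool from outside, world axes, zero at the start; "ft_torque": the same for the moment, N m; "gripper_width": opening from 0.0 (shut) to 1.0 (fully open).
Only numpy, scipy, OpenCV 4.12 (cv2) and the standard library are available. Lean on these libraries where they do the work, as an engineer would, in place of code of your own. Each camera call takes 0.05 s, during which the arm holds its last target.

TASK

Weigh the two peeled, cream-coloured bamboo shoots together: stand both upright, side by side, on the tray of the green spring scale and let go, so that the tray sinks under their weight. Set them down gently, never slamming or pushing the tray down to its bottom stop, and leave the yellow unpeeled shoot standing where it is.

Things in the scene. Friction and masses are not known exactly. Their poses are not given: they have to be found in the camera images.
- peeled_a_mid (a point): A peeled bamboo shoot, cream-coloured, upright on a dark chopping board 22 mm thick. Round about its z axis, 92 mm tall: foot 58 mm across up to 12 mm above its base, straight waist 46 mm across from 26 to 66 mm (grip there), blunt pointed top. 0.17 to 0.28 kg. This point is on its axis, half-way up, 46 mm above its base.
- peeled_b_mid (a point): The other peeled bamboo shoot, the same in every way as the first, standing elsewhere on the same board. This point is on its axis, 46 mm above its base.
- tray_floor (a point): Centre of the floor (top face) of the scale's bare metal tray; sinks with it. x along the short side, y along the long. Inside 170 (x) by 230 mm (y); rim 8 mm high. Empty, the floor is 150 mm above the table. It sinks level, wherever loaded, about 45 mm per kg (220 N/m): 14 to 25 mm under both shoots, bobs a little and settles. Bottom stop at 45 mm.
- unpeeled_mid (a point): The yellow unpeeled shoot with pale rings and a brown tip, standing upright on the same board among the peeled ones: 106 mm tall, 62 mm across the foot. To be left alone. This point is on its axis, 53 mm above its base. The three shoots stand at least 100 mm apart, centre to centre.
There are look-alikes about, which are no part of the job. Leave any purple or turquoise look-alike of the part that bears peeled_b_mid alone. Leave any pink look-alike of the part that bears peeled_a_mid alone.

How it is judged:
By the outcome, as a careful person would: the job done as asked, in the order asked, and still so for the second after the job is handed in, with the robot touching nothing.
It also fails if it takes over 61 s, if anything falls off the work surface, if the arm or the gripper's body presses on something with over 40 N, if the wrist force passes 120 N, or if a joint passes its speed limit or range.

## Working session

There is one attempt and no reset: what is moved stays moved. The work goes in short steps, Python scripts to look and compute and a tool call to move; the robot and the scene stay as the last step left them, time stands still between calls to the robot, and variables do not carry over. Pictures are saved under pics/ and viewed, and the job is handed in when it is done.

Besides the shell and the picture viewer there is one more tool, called as name([rows], argument=value, ...), one row to a line, values as JSON. apply_moves: Moves the arm, as the interface text tells. Its arguments: {"type":"object","properties":{"commands":{"type":"array","items":{"type":"object","properties":{"linear":{"type":"array","items":{"type":"number"}},"delta_rot":{"type":"array","items":{"type":"number"}},"fingers":{"type":"number"}}}}},"required":["commands"]}

```bash
mkdir -p pics; ls; python3 - <<'E'
from plant import state, eyes
import cv2
s=state();print(s)
for n in ["scene","top","wrist"]:
    f=eyes.grab_frame(n); cv2.imwrite(f"pics/{n}0.png",f[:,:,::-1]); print(n,eyes.camera_params(n))
E
```

```text
pics
{'time': 0.0, 'joint_pos': array([-1.23797194e+00,  5.33787239e-02,  1.61432310e+00,  2.34874988e-05,
        1.47599829e+00, -1.18993006e-01]), 'joint_vel': array([-0.00093749, -0.00110543, -0.0015085 ,  0.0008459 ,  0.0008988 ,
       -0.00081688]), 'joint_efforts': array([ 4.65891062e-04, -3.93673682e+01, -3.70177889e+01, -7.39309166e-05,
        7.07517276e-03,  2.98202082e-06]), 'tool_pos': array([ 0.27267725, -0.56167552,  0.23003208]), 'tool_rot': array([-1.04895945e-03,  9.74590679e-01,  2.23990842e-01, -1.00822540e-04]), 'contact_force': array([-0.23956064, -0.09240886,  0.30387888]), 'ft_torque': array([-0.00390161, -0.02899361, -0.03607669]), 'gripper_width': 0.9994424807725087}
scene {'fx': 382.7217810511441, 'fy': 382.7217810511441, 'cx': 325.75044328434575, 'cy': 200.3935029588528, 'position': array([ 0.93675392, -0.34849525,  0.79059339]), 'rotation': array([-0.32431545,  0.84483563,  0.39876377, -0.14852507])}
top {'fx': 365.6743410959272, 'fy': 365.6743410959272, 'cx': 317.6998613566368, 'cy': 199.9902872941964, 'position': array([0.3314728 , 0.00963886, 0.92854332]), 'rotation': array([ 0.06643936, -0.70108261,  0.70836747, -0.04779664])}
wrist {'fx': 282.4762289136885, 'fy': 282.4762289136885, 'cx': 321.58938217563804, 'cy': 199.46801608807874, 'T_tool_cam': array([[ 2.63771659e-04, -9.60532271e-01, -2.78168450e-01,
         7.04882835e-02],
       [ 9.99999953e-01,  2.97336568e-04, -7.84766278e-05,
        -1.93614383e-04],
       [ 1.58088986e-04, -2.78168416e-01,  9.60532304e-01,
        -1.43372957e-01],
       [ 0.00000000e+00,  0.00000000e+00,  0.00000000e+00,
         1.00000000e+00]])}
```

View pics/scene0.png

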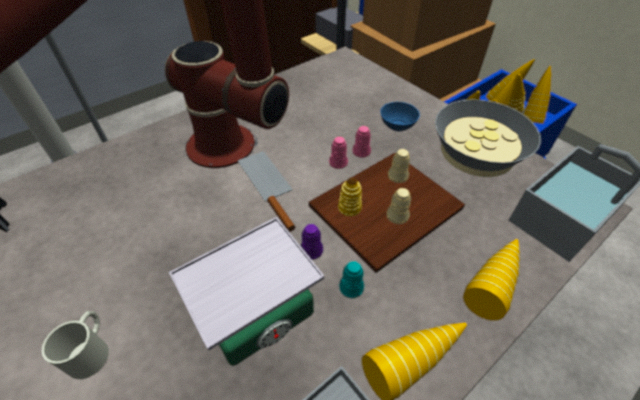

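View pics/top0.png

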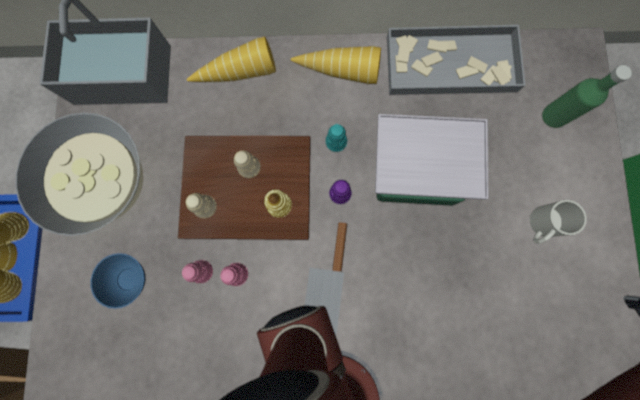

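View pics/wrist0.png

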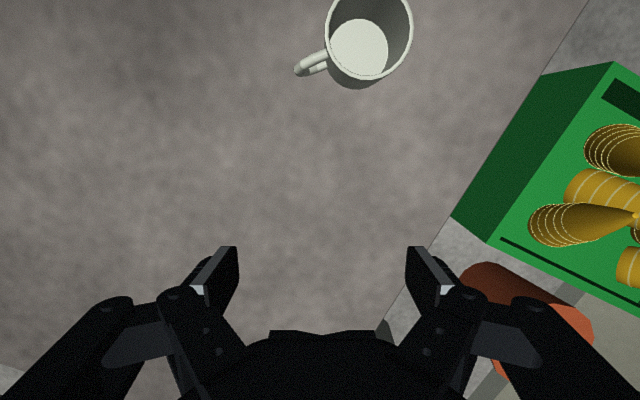

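The scene view shows the two cream shoots at about (400,163) and (400,205) and the yellow one at (350,197). In the top view they are at about (247,163), (202,205) and (278,203). The tray is centred near (432,155) in the top view. The pink, purple and turquoise shoots are look-alikes.

```bash
cat > h.py <<'E'
import numpy as np, cv2
from scipy.spatial.transform import Rotation as R
def Rq(q): return R.from_quat([q[1],q[2],q[3],q[0]]).as_matrix()
def cam(p,st=None):
    K=np.array([[p['fx'],0,p['cx']],[0,p['fy'],p['cy']],[0,0,1]])
    if 'T_tool_cam' in p:
        T=np.eye(4);T[:3,:3]=Rq(st['tool_rot']);T[:3,3]=st['tool_pos'];T=T@p['T_tool_cam'];return K,T[:3,:3],T[:3,3]
    return K,Rq(p['rotation']),p['position']
def plane(c,uv,z):
    K,M,t=c;d=M@np.linalg.inv(K)@np.array([uv[0],uv[1],1.]);return t+d*(z-t[2])/d[2]
def proj(c,P):
    K,M,t=c;q=K@(M.T@(np.asarray(P)-t));return q[:2]/q[2]
def tri(c1,u1,c2,u2):
    A=[];b=[]
    for c,u in((c1,u1),(c2,u2)):
        K,M,t=c;d=M@np.linalg.inv(K)@np.array([u[0],u[1],1.]);d/=np.linalg.norm(d);Q=np.eye(3)-np.outer(d,d);A.append(Q);b.append(Q@t)
    A=np.vstack(A);b=np.hstack(b);x=np.linalg.lstsq(A,b,rcond=None)[0];return x,np.linalg.norm(A@x-b)
E
python3 - <<'E'
from h import *
from plant import eyes
C={n:cam(eyes.camera_params(n)) for n in('scene','top')}
roi={'scene':(300,130,470,260),'top':(175,130,315,245)}
res={}
for n in C:
    im=cv2.imread(f'pics/{n}0.png');h=cv2.cvtColor(im,cv2.COLOR_BGR2HSV)
    m=cv2.inRange(h,(18,30,85),(35,255,255))
    x0,y0,x1,y1=roi[n];k=np.zeros_like(m);k[y0:y1,x0:x1]=m[y0:y1,x0:x1]
    k=cv2.morphologyEx(k,cv2.MORPH_CLOSE,np.ones((3,3)))
    N,l,s,c=cv2.connectedComponentsWithStats(k)
    for i in range(1,N):
        if s[i,4]>60: print(n,s[i],c[i].round(1),h[l==i].mean(0).round(),plane(C[n],c[i],.068).round(3)); res.setdefault(n,[]).append(c[i])
    v=im[y0:y1,x0:x1].copy();cs,_=cv2.findContours(k[y0:y1,x0:x1],0,2)
    v=cv2.resize(v,None,fx=4,fy=4,interpolation=cv2.INTER_NEAREST);cv2.drawContours(v,[q*4+2 for q in cs],-1,(0,0,255),1)
    cv2.imwrite(f'pics/z_{n}.png',v)
for a in res['scene']:
    for b in res['top']:
        x,e=tri(C['scene'],a,C['top'],b)
        if e<.012: print(x.round(4),e.round(4))
im=cv2.imread('pics/top0.png')[100:220,360:510];cv2.imwrite('pics/z_tray.png',cv2.resize(im,None,fx=5,fy=5))
for uv in[(378,116),(488,120),(486,197),(377,194)]: print(plane(C['top'],uv,.158).round(3))
E
```

```text
scene [443 130  27  27 530] [458.2 140.2] [ 26.  68. 213.] [0.507 0.524 0.068]
scene [439 144  31  30 194] [453.3 161.7] [23. 68. 97.] [0.557 0.436 0.068]
scene [388 147  24  35 460] [399.6 163.7] [ 23.  83. 120.] [0.467 0.314 0.068]
scene [338 180  25  36 690] [350.  198.3] [ 23. 203. 112.] [0.476 0.12  0.068]
scene [387 188  24  35 546] [399.2 205.1] [ 24.  89. 118.] [0.572 0.2   0.068]
top [234 150  26  28 524] [246.1 163.9] [ 23.  52. 132.] [0.563 0.206 0.068]
top [264 189  28  29 568] [277.5 203.5] [ 24. 108. 137.] [0.465 0.128 0.068]
top [185 193  31  25 564] [200.7 204.8] [ 24.  50. 129.] [0.464 0.313 0.068]
[0.465  0.3152 0.0649] 0.0017
[0.467  0.1298 0.0534] 0.0002
[0.5663 0.2082 0.0574] 0.0003
[ 0.644 -0.105  0.158]
[ 0.63  -0.344  0.158]
[ 0.459 -0.326  0.158]
[ 0.469 -0.097  0.158]
```

View pics/z_top.png

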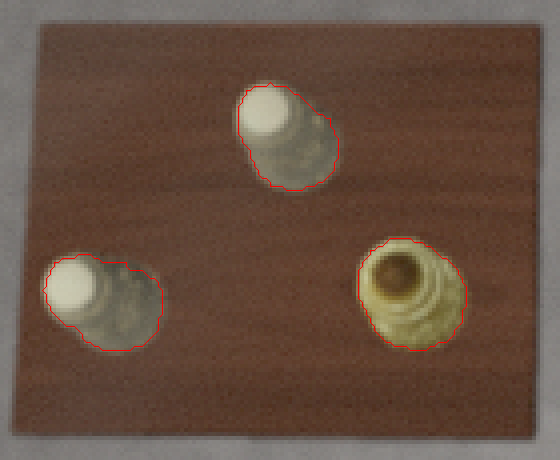

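View pics/z_scene.png

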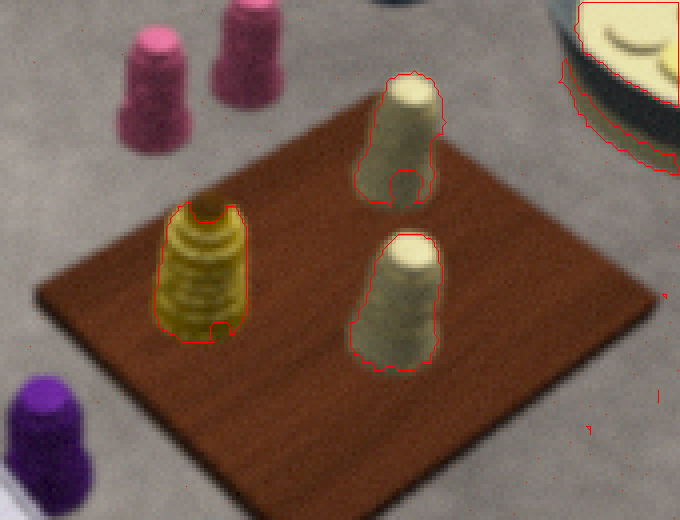

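View pics/z_tray.png

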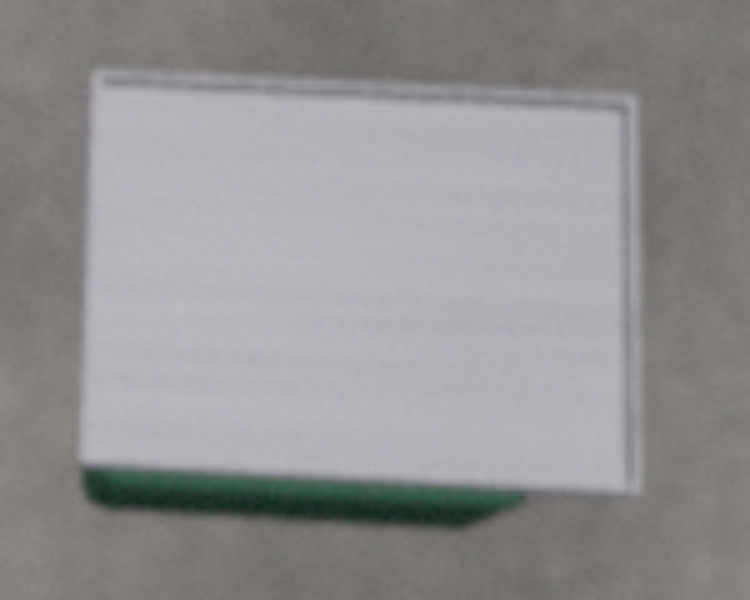

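The zooms show clean outlines for all three shoots on the board, with bright blunt tops on the cream ones, and the tray's four corners are clear. I'll refine each axis from its bright top at z≈0.114, and take the tray pose from its corners.

```bash
python3 - <<'E'
from h import *
from plant import eyes
C={n:cam(eyes.camera_params(n)) for n in('scene','top')}
roi={'scene':(380,140,420,235),'top':(175,130,262,245)}
T={}
for n in C:
    im=cv2.imread(f'pics/{n}0.png');h=cv2.cvtColor(im,cv2.COLOR_BGR2HSV)
    m=cv2.inRange(h,(15,15,165),(40,140,255))
    x0,y0,x1,y1=roi[n];k=np.zeros_like(m);k[y0:y1,x0:x1]=m[y0:y1,x0:x1]
    N,l,s,c=cv2.connectedComponentsWithStats(k)
    for i in range(1,N):
        if s[i,4]>20: print(n,s[i],c[i].round(1),plane(C[n],c[i],.112).round(4));T.setdefault(n,[]).append(c[i])
for a in T['scene']:
    for b in T['top']:
        x,e=tri(C['scene'],a,C['top'],b)
        if e<.015: print(x.round(4),e.round(4))
p=[plane(C['top'],(360+u/5,100+v/5),.158) for u,v in[(95,69),(638,96),(640,494),(80,466)]]
p=np.array(p);print(p.round(3),p.mean(0).round(4),[np.linalg.norm(p[i]-p[i-1]).round(3) for i in range(4)])
d=p[0]-p[1];print('yaw of long axis from y',np.degrees(np.arctan2(-d[0],d[1])).round(2))
d=p[0]-p[3];print(np.degrees(np.arctan2(d[1],d[0])).round(2))
q=[plane(C['scene'],uv,.158) for uv in[(323,276),(212,347),(170,272),(278,223)]]
q=np.array(q);print(q.round(3),q.mean(0))
E
```

```text
scene [397 149  12   7  66] [402.8 152. ] [0.4696 0.314  0.112 ]
scene [397 188  12   9  87] [402.6 192. ] [0.5701 0.2046 0.112 ]
top [235 152  12  12 111] [240.3 157.2] [0.5677 0.2097 0.112 ]
top [186 195  12  13 120] [191.6 201.1] [0.466  0.3188 0.112 ]
[0.4663 0.3199 0.1069] 0.0012
[0.5681 0.2096 0.1075] 0.0019
[[ 0.649 -0.108  0.158]
 [ 0.632 -0.344  0.158]
 [ 0.455 -0.33   0.158]
 [ 0.47  -0.095  0.158]] [ 0.5515 -0.219   0.158 ] [np.float64(0.179), np.float64(0.237), np.float64(0.177), np.float64(0.235)]
yaw of long axis from y -4.13
-4.05
[[ 0.648 -0.11   0.158]
 [ 0.635 -0.336  0.158]
 [ 0.458 -0.328  0.158]
 [ 0.49  -0.102  0.158]] [ 0.55782669 -0.21915103  0.158     ]
```

```bash
cat > g.py <<'E'
import sys
from h import *
from plant import state
# usage: g.py x y z jawangle : shift/turn from present pose; jawangle=world angle of tool y (deg)
x,y,z,a=map(float,sys.argv[1:5]);s=state();M=Rq(s['tool_rot'])
a=np.radians(a);Y=np.array([np.cos(a),np.sin(a),0]);Z=np.array([0,0,-1.]);T=np.column_stack([np.cross(Y,Z),Y,Z])
print('t',round(s['time'],2),'pos',s['tool_pos'].round(4),'F',s['contact_force'].round(2),'w',round(s['gripper_width'],3))
print('lin',(M.T@(np.array([x,y,z])-s['tool_pos'])).round(4),'rot',np.degrees(R.from_matrix(M.T@T).as_rotvec()).round(2),'j',s['joint_pos'].round(2))
E
python3 g.py .567 .209 .24 0
```

```text
t 0.15 pos [ 0.2727 -0.5618  0.2303] F [0.56 0.17 0.33] w 0.999
lin [ 0.6013 -0.565  -0.0086] rot [-8.000e-02 -6.000e-02 -6.411e+01] j [-1.24  0.05  1.61  0.    1.48 -0.12]
```

apply_moves([
  {"linear": [0.016, -0.015, -0.002], "delta_rot": [0, 0, -2], "fingers": 0},
  {"linear": [0.048, -0.045, -0.006], "delta_rot": [0, 0, -6], "fingers": 0},
  {"linear": [0.08, -0.075, -0.01], "delta_rot": [0, 0, -10], "fingers": 0},
  {"linear": [0.112, -0.105, -0.01], "delta_rot": [0, 0, -14], "fingers": 0},
  {"linear": [0.144, -0.135, -0.01], "delta_rot": [0, 0, -18], "fingers": 0},
  {"linear": [0.176, -0.165, -0.01], "delta_rot": [0, 0, -22], "fingers": 0},
  {"linear": [0.208, -0.195, -0.01], "delta_rot": [0, 0, -26], "fingers": 0},
  {"linear": [0.24, -0.225, -0.01], "delta_rot": [0, 0, -30], "fingers": 0},
])

```text
time: 0.95
tool_pos: [0.3907, -0.2533, 0.241]
tool_rot: [-0.0, 0.883, 0.47, 0.0]
contact_force: [0.1, -0.6, -0.1]
gripper_width: 1.004
```

```bash
python3 g.py .567 .209 .24 0
```

```text
t 0.95 pos [ 0.3907 -0.2533  0.241 ] F [ 0.06 -0.61 -0.09] w 1.004
lin [ 0.4819 -0.1121  0.0011] rot [-0.000e+00 -1.000e-02 -3.397e+01] j [-0.74 -0.35  1.96  0.    1.53 -0.14]
```

apply_moves([
  {"linear": [0.045, -0.01, 0], "delta_rot": [0, 0, -4], "fingers": 0},
  {"linear": [0.09, -0.02, 0], "delta_rot": [0, 0, -8], "fingers": 0},
  {"linear": [0.135, -0.03, 0], "delta_rot": [0, 0, -12], "fingers": 0},
  {"linear": [0.18, -0.042, 0], "delta_rot": [0, 0, -17], "fingers": 0},
  {"linear": [0.225, -0.052, 0], "delta_rot": [0, 0, -22], "fingers": 0},
  {"linear": [0.27, -0.062, 0], "delta_rot": [0, 0, -27], "fingers": 0},
  {"linear": [0.31, -0.072, 0], "delta_rot": [0, 0, -31], "fingers": 0},
  {"linear": [0.34, -0.079, 0], "delta_rot": [0, 0, -34], "fingers": 0},
])

```text
time: 1.75
tool_pos: [0.516, 0.0732, 0.241]
tool_rot: [-0.0, 0.706, 0.708, -0.0]
contact_force: [0.3, -0.9, 0.6]
gripper_width: 1.001
```

```bash
python3 - <<'E'
from h import *
from plant import state,eyes
s=state();f=eyes.grab_frame('wrist')[:,:,::-1].copy();cv2.imwrite('pics/w1.png',f)
c=cam(eyes.camera_params('wrist'),s)
h=cv2.cvtColor(f,cv2.COLOR_BGR2HSV)
for P in[(.567,.209,.112),(.466,.318,.112)]: print(proj(c,P).round(1))
m=cv2.inRange(h,(15,15,150),(40,150,255));N,l,st,ce=cv2.connectedComponentsWithStats(m)
for i in range(1,N):
    if st[i,4]>150: print(st[i],ce[i].round(1),plane(c,ce[i],.113).round(4))
E
python3 g.py .567 .209 .24 0
```

```text
[381.5  39.4]
[ 256.6 -122.3]
[ 359   14   42   44 1408] [379.8  35.1] [0.5652 0.2121 0.113 ]
[ 98  45  35  36 330] [115.4  62.4] [0.3344 0.1902 0.113 ]
[   26    56   266   174 12265] [154.9 143.9] [0.3578 0.1198 0.113 ]
[ 249   99   57   58 1577] [278.6 126.1] [0.4755 0.1364 0.113 ]
[487 143  60  44 773] [516.6 162.5] [0.7034 0.1031 0.113 ]
[584 145  24 173 576] [601.2 221.1] [0.8015 0.0434 0.113 ]
[ 297  189   89   98 2074] [342.1 220.5] [0.5367 0.0432 0.113 ]
[ 447  196   90   77 1884] [486.7 238.7] [0.6877 0.0234 0.113 ]
[  49  229  168   70 3576] [127.6 257.5] [0.3096 0.0007 0.113 ]
[238 242  30  36 274] [252.7 260.6] [ 0.4424 -0.0026  0.113 ]
[267 255  30  28 243] [282.6 271. ] [ 0.4739 -0.0149  0.113 ]
t 1.8 pos [0.5168 0.0761 0.2409] F [-1.95  1.28 -0.44] w 1.006
lin [0.1326 0.051  0.0013] rot [ 0.02 -0.19  0.34] j [ 0.   -0.2   1.84  0.    1.51 -0.  ]
```

View pics/w1.png

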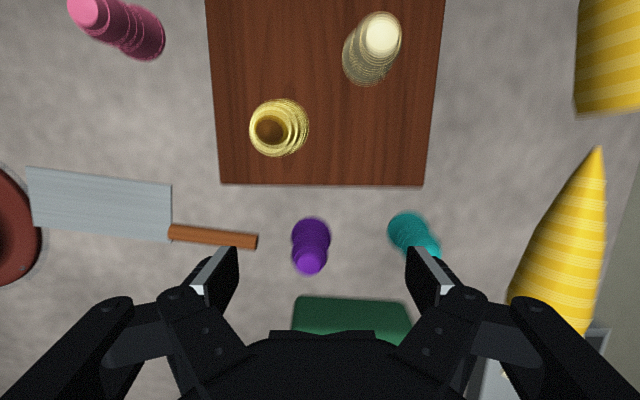

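The wrist view shows the first cream shoot at (380,35), on about (0.566, 0.211), which agrees with the fixed cameras. The yellow one is at (278,126), well clear.

apply_moves([
  {"linear": [0.04, 0.015, 0], "delta_rot": [0, 0, 0], "fingers": 0},
  {"linear": [0.085, 0.032, 0], "delta_rot": [0, 0, 0], "fingers": 0},
  {"linear": [0.12, 0.045, 0], "delta_rot": [0, 0, 0], "fingers": 0},
  {"linear": [0.134, 0.05, 0], "delta_rot": [0, 0, 0], "fingers": 0},
  {"linear": [0.134, 0.05, 0.02], "delta_rot": [0, 0, 0], "fingers": 0},
  {"linear": [0.134, 0.05, 0.05], "delta_rot": [0, 0, 0], "fingers": 0},
  {"linear": [0.134, 0.05, 0.08], "delta_rot": [0, 0, 0], "fingers": 0},
  {"linear": [0.134, 0.05, 0.1], "delta_rot": [0, 0, 0], "fingers": 0},
])

```text
time: 2.6
tool_pos: [0.5647, 0.2036, 0.1385]
tool_rot: [-0.001, 0.708, 0.706, -0.002]
contact_force: [-0.5, -0.2, -0.7]
gripper_width: 1.002
```

```bash
python3 - <<'E'
from plant import eyes
import cv2
cv2.imwrite('pics/w2.png',eyes.grab_frame('wrist')[:,:,::-1])
E
python3 g.py .566 .210 .049 0
```

```text
t 2.65 pos [0.5627 0.2031 0.1349] F [-1.19 -1.8  -2.92] w 1.001
lin [0.0071 0.004  0.0858] rot [-0.51  0.14 -0.15] j [ 0.22  0.07  1.76 -0.    1.32  0.22]
```

View pics/w2.png

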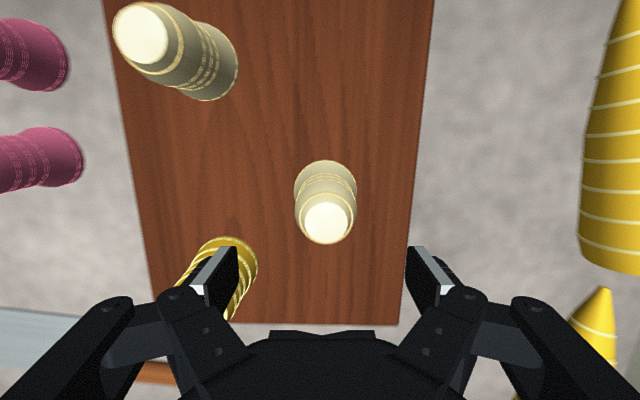

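The shoot is centred between the open pads, with its top at (327,222), and the fingers clear the yellow one. Next I go down and grip.

apply_moves([
  {"linear": [0.005, 0.002, 0.015], "delta_rot": [0, 0, 0], "fingers": 0},
  {"linear": [0.006, 0.002, 0.035], "delta_rot": [0, 0, 0], "fingers": 0},
  {"linear": [0.006, 0.002, 0.055], "delta_rot": [0, 0, 0], "fingers": 0},
  {"linear": [0.006, 0.002, 0.075], "delta_rot": [0, 0, 0], "fingers": 0},
  {"linear": [0.006, 0.002, 0.085], "delta_rot": [0, 0, 0], "fingers": 0},
  {"linear": [0.006, 0.002, 0.09], "delta_rot": [0, 0, 0], "fingers": 0},
  {"linear": [0.006, 0.002, 0.09], "delta_rot": [0, 0, 0], "fingers": 0},
  {"linear": [0.006, 0.002, 0.09], "delta_rot": [0, 0, 0], "fingers": 0},
])

```text
time: 3.45
tool_pos: [0.569, 0.2108, 0.0526]
tool_rot: [0.001, 0.708, 0.706, 0.001]
contact_force: [-0.8, -1.1, 1.1]
gripper_width: 0.998
```

```bash
python3 g.py .566 .210 .049 0
```

```text
t 3.45 pos [0.569  0.2108 0.0526] F [-0.78 -1.07  1.13] w 0.998
lin [-0.0008 -0.003   0.0036] rot [ 0.12 -0.03 -0.11] j [ 0.23  0.18  1.79 -0.    1.17  0.23]
```

Now close.

apply_moves([
  {"linear": [0, -0.002, 0.003], "delta_rot": [0, 0, 0], "fingers": 60},
  {"linear": [0, -0.002, 0.003], "delta_rot": [0, 0, 0], "fingers": 100},
  {"linear": [0, -0.002, 0.003], "delta_rot": [0, 0, 0], "fingers": 150},
  {"linear": [0, -0.002, 0.003], "delta_rot": [0, 0, 0], "fingers": 200},
  {"linear": [0, -0.002, 0.003], "delta_rot": [0, 0, 0], "fingers": 255},
  {"linear": [0, -0.002, 0.003], "delta_rot": [0, 0, 0], "fingers": 255},
  {"linear": [0, -0.002, 0.003], "delta_rot": [0, 0, 0], "fingers": 255},
  {"linear": [0, -0.002, 0.003], "delta_rot": [0, 0, 0], "fingers": 255},
])

```text
time: 4.25
tool_pos: [0.5666, 0.2108, 0.049]
tool_rot: [0.0, 0.708, 0.706, 0.0]
contact_force: [-1.1, 0.6, 6.0]
gripper_width: 0.525
```

apply_moves([
  {"linear": [0, 0, -0.005], "delta_rot": [0, 0, 0], "fingers": 255},
  {"linear": [0, 0, -0.02], "delta_rot": [0, 0, 0], "fingers": 255},
  {"linear": [0, 0, -0.045], "delta_rot": [0, 0, 0], "fingers": 255},
  {"linear": [0, 0, -0.08], "delta_rot": [0, 0, 0], "fingers": 255},
  {"linear": [0, 0, -0.12], "delta_rot": [0, 0, 0], "fingers": 255},
  {"linear": [0, 0, -0.155], "delta_rot": [0, 0, 0], "fingers": 255},
  {"linear": [0, 0, -0.18], "delta_rot": [0, 0, 0], "fingers": 255},
  {"linear": [0, 0, -0.19], "delta_rot": [0, 0, 0], "fingers": 255},
])

```text
time: 5.05
tool_pos: [0.5672, 0.2109, 0.2426]
tool_rot: [0.001, 0.708, 0.706, 0.002]
contact_force: [0.3, -0.6, -1.7]
gripper_width: 0.525
```

```bash
python3 - <<'E'
from plant import eyes,state
import cv2,numpy as np
F=[]
for i in range(8):
    f=eyes.grab_frame('wrist' if i<7 else 'scene'); F.append(state()['contact_force'])
    if i==6: cv2.imwrite('pics/w3.png',f[:,:,::-1])
cv2.imwrite('pics/s3.png',f[:,:,::-1])
print(np.round(F,2))
E
python3 g.py .548 -.268 .24 0
```

```text
[[ 0.41  0.03 -0.54]
 [-0.32  0.46 -1.94]
 [ 0.58  0.9  -3.15]
 [-0.48 -0.45 -2.97]
 [-0.23 -0.14 -3.17]
 [ 0.04 -0.27 -2.53]
 [ 0.13  0.62 -1.45]
 [-0.21 -0.3  -1.48]]
t 5.45 pos [0.5652 0.2104 0.236 ] F [-0.21 -0.3  -1.48] w 0.525
lin [-0.4784 -0.0162 -0.0035] rot [-0.21  0.05 -0.12] j [ 0.23  0.    1.66 -0.    1.49  0.24]
```

View pics/w3.png

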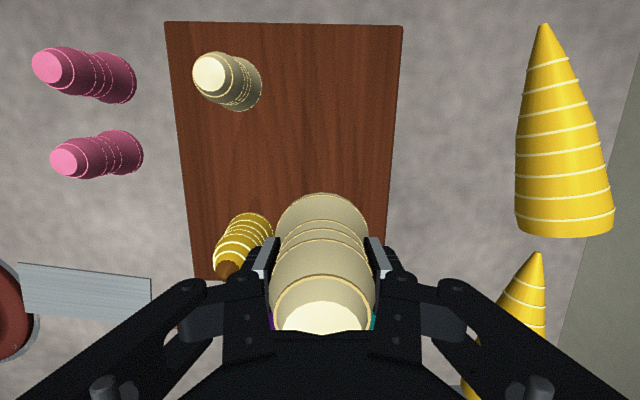

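View pics/s3.png

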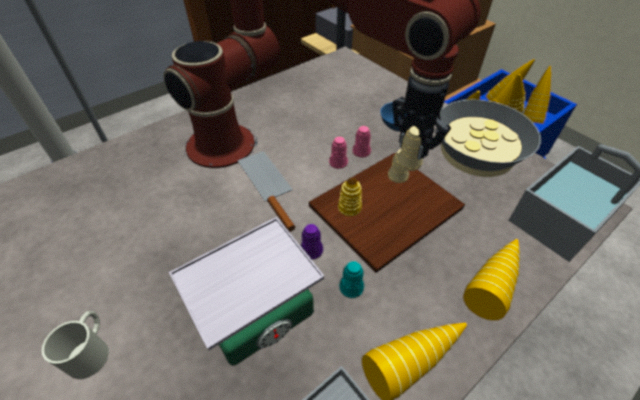

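The shoot is held upright at about 2 N of weight, the yellow one is untouched, and the second cream shoot is at (225,80). I'll carry it to the far half of the tray, so that the second one doesn't pass over it.

apply_moves([
  {"linear": [-0.01, 0, -0.001], "delta_rot": [0, 0, 0], "fingers": 255},
  {"linear": [-0.03, 0, -0.003], "delta_rot": [0, 0, 0], "fingers": 255},
  {"linear": [-0.06, -0.002, -0.005], "delta_rot": [0, 0, 0], "fingers": 255},
  {"linear": [-0.095, -0.004, -0.005], "delta_rot": [0, 0, 0], "fingers": 255},
  {"linear": [-0.13, -0.006, -0.005], "delta_rot": [0, 0, 0], "fingers": 255},
  {"linear": [-0.165, -0.008, -0.005], "delta_rot": [0, 0, 0], "fingers": 255},
  {"linear": [-0.2, -0.01, -0.005], "delta_rot": [0, 0, 0], "fingers": 255},
  {"linear": [-0.24, -0.012, -0.005], "delta_rot": [0, 0, 0], "fingers": 255},
])

```text
time: 6.25
tool_pos: [0.553, -0.031, 0.2431]
tool_rot: [-0.0, 0.708, 0.707, -0.0]
contact_force: [1.0, 0.2, -2.6]
gripper_width: 0.527
```

```bash
python3 g.py .548 -.268 .24 0
```

```text
t 6.25 pos [ 0.553  -0.031   0.2431] F [ 0.99  0.19 -2.6 ] w 0.527
lin [-0.237  -0.0046  0.0031] rot [-0.02  0.   -0.09] j [-0.19 -0.12  1.77 -0.    1.5  -0.19]
```

apply_moves([
  {"linear": [-0.04, -0.001, 0], "delta_rot": [0, 0, 0], "fingers": 255},
  {"linear": [-0.08, -0.002, 0], "delta_rot": [0, 0, 0], "fingers": 255},
  {"linear": [-0.12, -0.003, 0], "delta_rot": [0, 0, 0], "fingers": 255},
  {"linear": [-0.16, -0.004, 0], "delta_rot": [0, 0, 0], "fingers": 255},
  {"linear": [-0.195, -0.004, 0], "delta_rot": [0, 0, 0], "fingers": 255},
  {"linear": [-0.22, -0.004, 0], "delta_rot": [0, 0, 0], "fingers": 255},
  {"linear": [-0.235, -0.004, 0], "delta_rot": [0, 0, 0], "fingers": 255},
  {"linear": [-0.237, -0.004, 0], "delta_rot": [0, 0, 0], "fingers": 255},
])

```text
time: 7.05
tool_pos: [0.5486, -0.2679, 0.2429]
tool_rot: [-0.0, 0.709, 0.706, -0.0]
contact_force: [-0.0, 0.5, -2.6]
gripper_width: 0.524
```

apply_moves([
  {"linear": [0, 0, 0.005], "delta_rot": [0, 0, 0], "fingers": 255},
  {"linear": [0, 0, 0.015], "delta_rot": [0, 0, 0], "fingers": 255},
  {"linear": [0, 0, 0.025], "delta_rot": [0, 0, 0], "fingers": 255},
  {"linear": [0, 0, 0.035], "delta_rot": [0, 0, 0], "fingers": 255},
  {"linear": [0, 0, 0.042], "delta_rot": [0, 0, 0], "fingers": 255},
  {"linear": [0, 0, 0.046], "delta_rot": [0, 0, 0], "fingers": 255},
  {"linear": [0, 0, 0.048], "delta_rot": [0, 0, 0], "fingers": 255},
  {"linear": [0, 0, 0.048], "delta_rot": [0, 0, 0], "fingers": 255},
])

```text
time: 7.85
tool_pos: [0.5492, -0.2663, 0.1951]
tool_rot: [-0.0, 0.708, 0.706, -0.0]
contact_force: [0.6, -0.7, -1.9]
gripper_width: 0.525
```

```bash
python3 - <<'E'
from plant import eyes,state
import cv2
for n in('top','scene','wrist'):
    f=eyes.grab_frame(n)[:,:,::-1]
    if n=='top': f=cv2.resize(f[80:240,330:530],None,fx=3,fy=3)
    if n=='scene': f=cv2.resize(f[170:370,150:350],None,fx=3,fy=3)
    cv2.imwrite(f'pics/{n}4.png',f)
E
python3 g.py .548 -.268 .167 0
```

```text
t 8.0 pos [ 0.5494 -0.2666  0.196 ] F [ 0.32 -0.18 -2.15] w 0.523
lin [-0.0014 -0.0015  0.029 ] rot [ 0.05  0.03 -0.12] j [-0.57  0.04  1.68  0.    1.41 -0.57]
```

View pics/scene4.png

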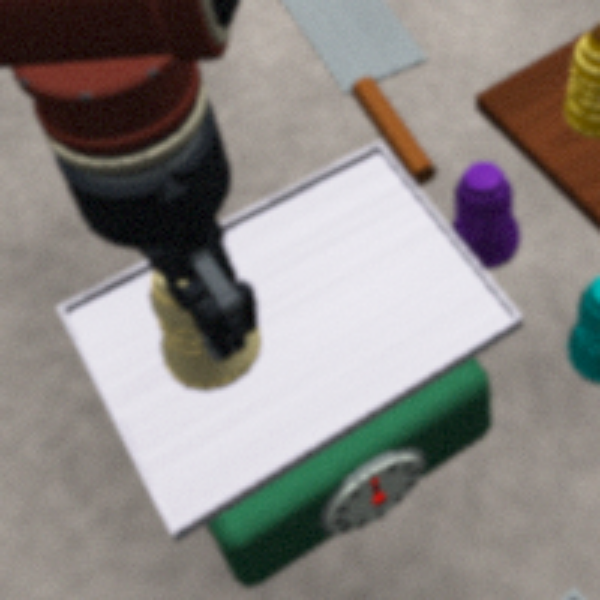

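View pics/wrist4.png

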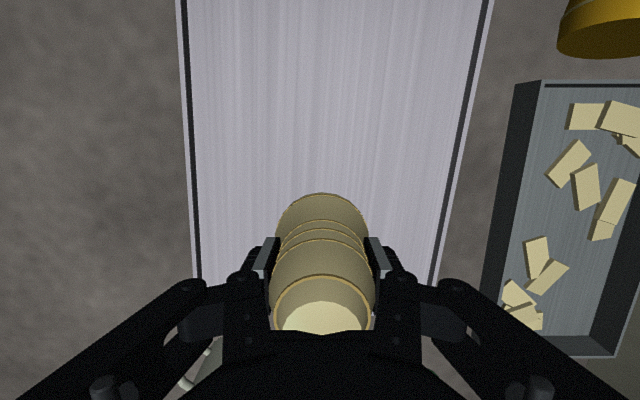

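The shoot hangs upright over the far half of the tray, well inside the rim. I'll lower it slowly to about 9–10 mm of tray sink, which matches its weight.

apply_moves([
  {"linear": [0, 0, 0.004], "delta_rot": [0, 0, 0], "fingers": 255},
  {"linear": [0, 0, 0.009], "delta_rot": [0, 0, 0], "fingers": 255},
  {"linear": [0, 0, 0.014], "delta_rot": [0, 0, 0], "fingers": 255},
  {"linear": [0, 0, 0.018], "delta_rot": [0, 0, 0], "fingers": 255},
  {"linear": [0, 0, 0.021], "delta_rot": [0, 0, 0], "fingers": 255},
  {"linear": [0, 0, 0.024], "delta_rot": [0, 0, 0], "fingers": 255},
  {"linear": [0, 0, 0.026], "delta_rot": [0, 0, 0], "fingers": 255},
  {"linear": [0, 0, 0.028], "delta_rot": [0, 0, 0], "fingers": 255},
])

```text
time: 8.8
tool_pos: [0.5492, -0.2664, 0.1676]
tool_rot: [0.0, 0.708, 0.706, 0.0]
contact_force: [-1.1, 0.9, 0.6]
gripper_width: 0.522
```

```bash
python3 - <<'E'
from plant import eyes,state
import cv2,numpy as np
F=[]
for i in range(8):
    f=eyes.grab_frame('scene'); F.append(state()['contact_force'][2])
cv2.imwrite('pics/s5.png',cv2.resize(f[170:370,150:350],None,fx=3,fy=3)[:,:,::-1])
print(np.round(F,2))
E
python3 g.py .548 -.268 .167 0
```

```text
[ 0.3   0.36 -0.06  0.66  0.08 -0.19  0.63 -1.08]
t 9.2 pos [ 0.5492 -0.2664  0.1675] F [-1.1   0.12 -1.08] w 0.526
lin [-0.0016 -0.0012  0.0005] rot [ 0.01  0.01 -0.11] j [-0.57  0.06  1.71 -0.    1.37 -0.57]
```

View pics/s5.png

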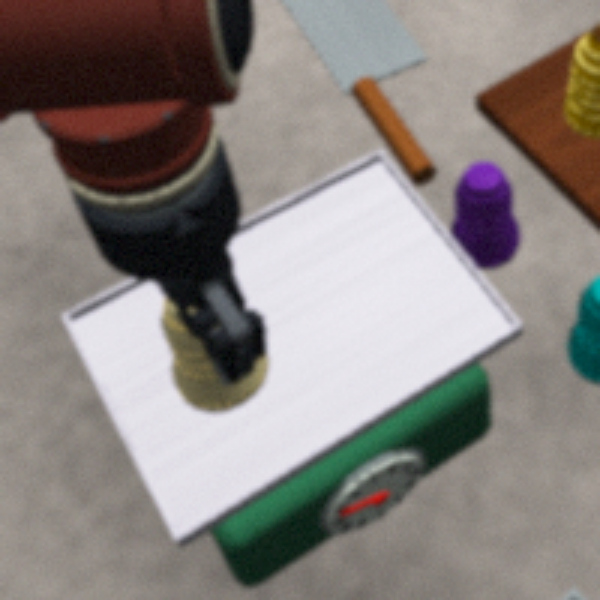

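The tray has sunk, the dial pointer has turned and the wrist force is near zero, so the weight is on the scale. I'll open gently.

apply_moves([
  {"linear": [0, 0, 0], "delta_rot": [0, 0, 0], "fingers": 110},
  {"linear": [0, 0, 0], "delta_rot": [0, 0, 0], "fingers": 95},
  {"linear": [0, 0, 0], "delta_rot": [0, 0, 0], "fingers": 70},
  {"linear": [0, 0, 0], "delta_rot": [0, 0, 0], "fingers": 40},
  {"linear": [0, 0, 0], "delta_rot": [0, 0, 0], "fingers": 0},
  {"linear": [0, 0, 0], "delta_rot": [0, 0, 0], "fingers": 0},
  {"linear": [0, 0, 0], "delta_rot": [0, 0, 0], "fingers": 0},
  {"linear": [0, 0, 0], "delta_rot": [0, 0, 0], "fingers": 0},
])

```text
time: 10.0
tool_pos: [0.5492, -0.2663, 0.1673]
tool_rot: [0.0, 0.708, 0.706, -0.0]
contact_force: [-0.1, -1.0, -0.2]
gripper_width: 1.003
```

```bash
python3 - <<'E'
from plant import eyes,state
import cv2
cv2.imwrite('pics/w6.png',eyes.grab_frame('wrist')[:,:,::-1])
E
python3 g.py .466 .318 .25 0
```

```text
t 10.05 pos [ 0.5492 -0.2663  0.1673] F [0.04 0.54 0.16] w 1.002
lin [ 0.5842 -0.0843 -0.0827] rot [-0.   -0.   -0.11] j [-0.57  0.07  1.71 -0.    1.37 -0.57]
```

View pics/w6.png

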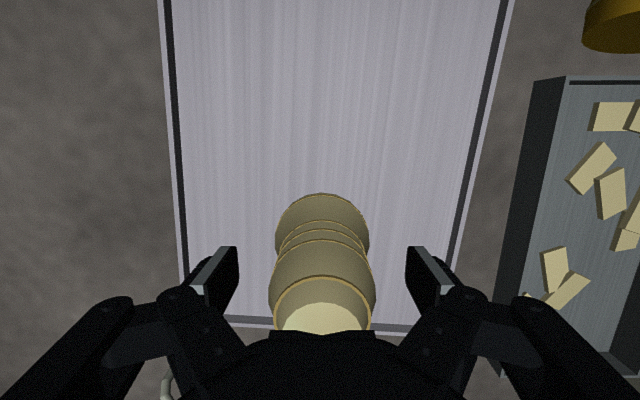

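The first shoot stands free between the open fingers. I'll go straight up.

apply_moves([
  {"linear": [0, 0, -0.008], "delta_rot": [0, 0, 0], "fingers": 0},
  {"linear": [0, 0, -0.022], "delta_rot": [0, 0, 0], "fingers": 0},
  {"linear": [0, 0, -0.042], "delta_rot": [0, 0, 0], "fingers": 0},
  {"linear": [0, 0, -0.065], "delta_rot": [0, 0, 0], "fingers": 0},
  {"linear": [0, 0, -0.09], "delta_rot": [0, 0, 0], "fingers": 0},
  {"linear": [0.01, 0, -0.105], "delta_rot": [0, 0, 0], "fingers": 0},
  {"linear": [0.03, -0.003, -0.11], "delta_rot": [0, 0, 0], "fingers": 0},
  {"linear": [0.06, -0.01, -0.11], "delta_rot": [0, 0, 0], "fingers": 0},
])

```text
time: 10.85
tool_pos: [0.5394, -0.2054, 0.2784]
tool_rot: [0.001, 0.708, 0.706, 0.0]
contact_force: [0.4, 0.5, -0.2]
gripper_width: 0.998
```

```bash
python3 g.py .466 .318 .25 0
```

```text
t 10.85 pos [ 0.5394 -0.2054  0.2784] F [ 0.39  0.5  -0.23] w 0.998
lin [ 0.5232 -0.0751  0.0281] rot [ 0.09  0.03 -0.18] j [-0.49 -0.09  1.67  0.    1.55 -0.49]
```

apply_moves([
  {"linear": [0.04, -0.006, 0.003], "delta_rot": [0, 0, 0], "fingers": 0},
  {"linear": [0.08, -0.012, 0.006], "delta_rot": [0, 0, 0], "fingers": 0},
  {"linear": [0.125, -0.018, 0.009], "delta_rot": [0, 0, 0], "fingers": 0},
  {"linear": [0.17, -0.024, 0.012], "delta_rot": [0, 0, 0], "fingers": 0},
  {"linear": [0.215, -0.031, 0.015], "delta_rot": [0, 0, 0], "fingers": 0},
  {"linear": [0.26, -0.037, 0.018], "delta_rot": [0, 0, 0], "fingers": 0},
  {"linear": [0.305, -0.043, 0.02], "delta_rot": [0, 0, 0], "fingers": 0},
  {"linear": [0.35, -0.05, 0.02], "delta_rot": [0, 0, 0], "fingers": 0},
])

```text
time: 11.65
tool_pos: [0.4877, 0.1465, 0.2561]
tool_rot: [-0.001, 0.707, 0.707, -0.001]
contact_force: [0.7, -0.1, 0.0]
gripper_width: 0.998
```

apply_moves([
  {"linear": [0.04, -0.006, 0.003], "delta_rot": [0, 0, 0], "fingers": 0},
  {"linear": [0.075, -0.012, 0.006], "delta_rot": [0, 0, 0], "fingers": 0},
  {"linear": [0.1, -0.016, 0.008], "delta_rot": [0, 0, 0], "fingers": 0},
  {"linear": [0.12, -0.02, 0.01], "delta_rot": [0, 0, 0], "fingers": 0},
  {"linear": [0.135, -0.023, 0.03], "delta_rot": [0, 0, 0], "fingers": 0},
  {"linear": [0.14, -0.024, 0.05], "delta_rot": [0, 0, 0], "fingers": 0},
  {"linear": [0.14, -0.024, 0.06], "delta_rot": [0, 0, 0], "fingers": 0},
  {"linear": [0.14, -0.024, 0.06], "delta_rot": [0, 0, 0], "fingers": 0},
])

```text
time: 12.45
tool_pos: [0.464, 0.2836, 0.1947]
tool_rot: [-0.001, 0.707, 0.707, -0.002]
contact_force: [-0.7, -1.0, -0.1]
gripper_width: 0.997
```

```bash
python3 - <<'E'
from h import *
from plant import state,eyes
for i in range(3): f=eyes.grab_frame('wrist')
s=state();f=eyes.grab_frame('wrist')[:,:,::-1].copy();cv2.imwrite('pics/w7.png',f)
c=cam(eyes.camera_params('wrist'),s);h=cv2.cvtColor(f,cv2.COLOR_BGR2HSV)
m=cv2.inRange(h,(15,15,165),(40,140,255));N,l,st,ce=cv2.connectedComponentsWithStats(m)
for i in range(1,N):
    if st[i,4]>300: print(st[i],ce[i].round(1),plane(c,ce[i],.112).round(4))
print(proj(c,(.466,.318,.112)))
E
python3 g.py .466 .318 .049 0
```

```text
[   15    72   244   273 16774] [132.5 220. ] [0.303 0.27  0.112]
[ 296  125   51   60 2050] [319.6 153. ] [0.4648 0.3272 0.112 ]
[299 288  48  32 306] [322.8 301.1] [0.4673 0.1882 0.112 ]
[125 380  56  20 525] [151.9 390.5] [0.2877 0.0795 0.112 ]
[321.04026988 164.31874564]
t 12.65 pos [0.4668 0.2838 0.1986] F [ 0.7   0.36 -0.42] w 0.996
lin [ 0.0341 -0.0012  0.1497] rot [ 0.11 -0.05 -0.15] j [ 0.41 -0.11  1.83  0.    1.42  0.41]
```

View pics/w7.png

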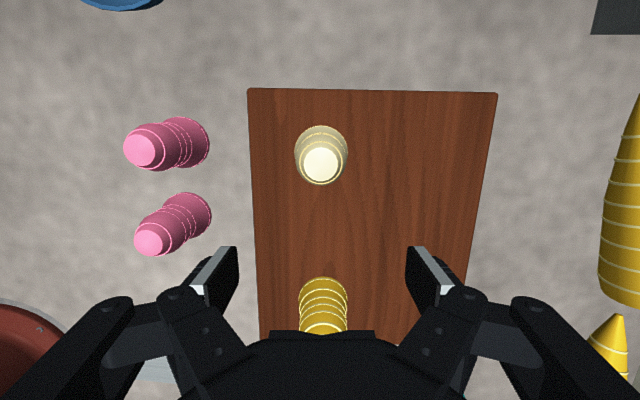

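The second cream shoot's top face is at (320,164), and the predicted pixel for (0.466, 0.318) is (321,164), so they agree. The pink ones are clear to the left.

apply_moves([
  {"linear": [0.015, 0, 0], "delta_rot": [0, 0, 0], "fingers": 0},
  {"linear": [0.03, 0, 0.01], "delta_rot": [0, 0, 0], "fingers": 0},
  {"linear": [0.034, -0.001, 0.03], "delta_rot": [0, 0, 0], "fingers": 0},
  {"linear": [0.034, -0.001, 0.055], "delta_rot": [0, 0, 0], "fingers": 0},
  {"linear": [0.034, -0.001, 0.085], "delta_rot": [0, 0, 0], "fingers": 0},
  {"linear": [0.034, -0.001, 0.115], "delta_rot": [0, 0, 0], "fingers": 0},
  {"linear": [0.034, -0.001, 0.135], "delta_rot": [0, 0, 0], "fingers": 0},
  {"linear": [0.034, -0.001, 0.147], "delta_rot": [0, 0, 0], "fingers": 0},
])

```text
time: 13.45
tool_pos: [0.4638, 0.3182, 0.0474]
tool_rot: [-0.001, 0.708, 0.707, -0.002]
contact_force: [-0.2, -0.2, -0.2]
gripper_width: 1.002
```

```bash
python3 - <<'E'
from plant import eyes
import cv2
for i in range(3): f=eyes.grab_frame('wrist')
cv2.imwrite('pics/w8.png',f[:,:,::-1])
E
python3 g.py .466 .318 .049 0
```

```text
t 13.6 pos [0.4649 0.3182 0.0497] F [ 0.5   0.87 -0.18] w 1.0
lin [-0.0002  0.0011  0.0007] rot [-0.07  0.03 -0.09] j [0.47 0.09 1.89 0.   1.16 0.47]
```

View pics/w8.png

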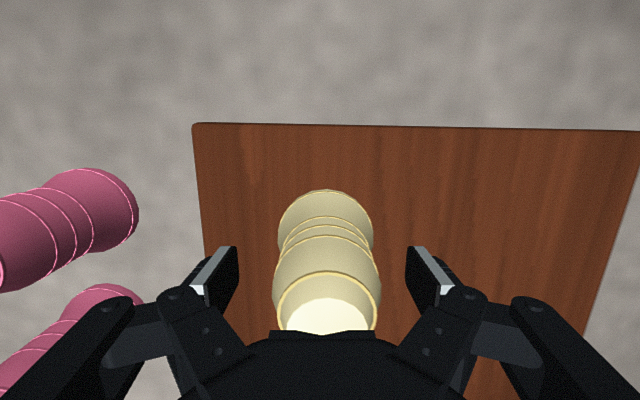

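The shoot is between the pads, about 1–2 mm off centre. I'll shift by that and close.

apply_moves([
  {"linear": [0, 0.002, 0], "delta_rot": [0, 0, 0], "fingers": 60},
  {"linear": [0, 0.002, 0], "delta_rot": [0, 0, 0], "fingers": 100},
  {"linear": [0, 0.002, 0], "delta_rot": [0, 0, 0], "fingers": 150},
  {"linear": [0, 0.002, 0], "delta_rot": [0, 0, 0], "fingers": 200},
  {"linear": [0, 0.002, 0], "delta_rot": [0, 0, 0], "fingers": 255},
  {"linear": [0, 0.002, 0], "delta_rot": [0, 0, 0], "fingers": 255},
  {"linear": [0, 0.002, 0], "delta_rot": [0, 0, 0], "fingers": 255},
  {"linear": [0, 0.002, 0], "delta_rot": [0, 0, 0], "fingers": 255},
])

```text
time: 14.4
tool_pos: [0.4686, 0.3185, 0.0522]
tool_rot: [0.0, 0.708, 0.706, 0.002]
contact_force: [-0.4, 1.2, 6.3]
gripper_width: 0.524
```

apply_moves([
  {"linear": [0, 0, -0.005], "delta_rot": [0, 0, 0], "fingers": 255},
  {"linear": [0, 0, -0.02], "delta_rot": [0, 0, 0], "fingers": 255},
  {"linear": [0, 0, -0.045], "delta_rot": [0, 0, 0], "fingers": 255},
  {"linear": [0, 0, -0.08], "delta_rot": [0, 0, 0], "fingers": 255},
  {"linear": [0, 0, -0.12], "delta_rot": [0, 0, 0], "fingers": 255},
  {"linear": [0, 0, -0.155], "delta_rot": [0, 0, 0], "fingers": 255},
  {"linear": [0, 0, -0.18], "delta_rot": [0, 0, 0], "fingers": 255},
  {"linear": [0, 0, -0.19], "delta_rot": [0, 0, 0], "fingers": 255},
])

```text
time: 15.2
tool_pos: [0.4684, 0.3184, 0.2447]
tool_rot: [0.001, 0.708, 0.706, 0.003]
contact_force: [0.7, 0.5, -1.5]
gripper_width: 0.524
```

```bash
python3 - <<'E'
from h import *
from plant import eyes,state
F=[]
for i in range(8):
    n='top' if i==7 else 'scene' if i==6 else 'wrist'
    f=eyes.grab_frame(n); F.append(state()['contact_force'][2])
    if i>=5: cv2.imwrite(f'pics/{n}9.png',f[:,:,::-1])
print(np.round(F,2))
h=cv2.cvtColor(f,cv2.COLOR_RGB2HSV);m=cv2.inRange(h,(15,30,90),(40,255,255));k=np.zeros_like(m);k[105:200,375:490]=m[105:200,375:490]
c=cam(eyes.camera_params('top'))
N,l,st,ce=cv2.connectedComponentsWithStats(k)
for i in range(1,N):
    if st[i,4]>60: print(st[i],ce[i].round(1),plane(c,ce[i],.187).round(4))
E
python3 g.py .555 -.168 .24 0
```

```text
[-1.24 -1.19 -2.56 -1.87 -3.18 -1.98 -2.3  -1.79]
[441 139  35  31 743] [457.6 153.8] [ 0.5462 -0.2626  0.187 ]
t 15.6 pos [0.4665 0.3174 0.2381] F [ 0.08 -0.55 -1.79] w 0.522
lin [-0.4852  0.0895 -0.0014] rot [-0.18  0.09 -0.12] j [ 0.47 -0.09  1.75  0.    1.49  0.47]
```

View pics/scene9.png

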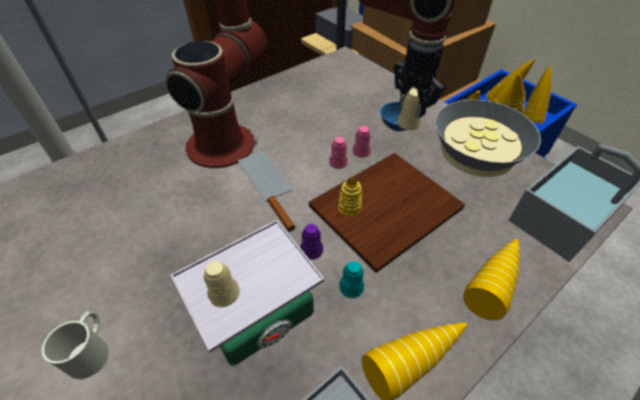

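View pics/top9.png

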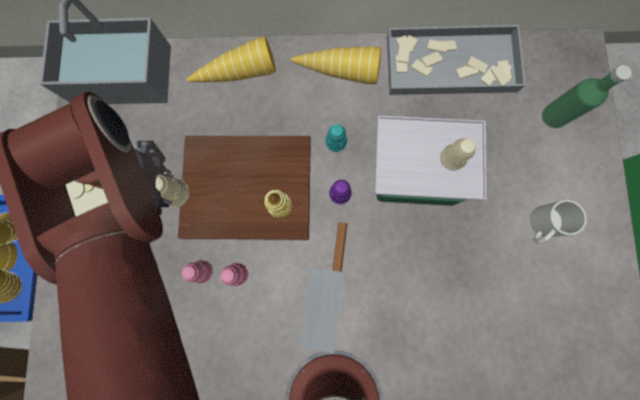

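The first shoot stands on the tray at (458,154) in the top view. The second is held upright and the yellow one hasn't moved. I'll carry the second to the near half, about 96 mm from the first.

apply_moves([
  {"linear": [-0.01, 0.002, -0.001], "delta_rot": [0, 0, 0], "fingers": 255},
  {"linear": [-0.03, 0.005, -0.003], "delta_rot": [0, 0, 0], "fingers": 255},
  {"linear": [-0.06, 0.011, -0.004], "delta_rot": [0, 0, 0], "fingers": 255},
  {"linear": [-0.095, 0.017, -0.004], "delta_rot": [0, 0, 0], "fingers": 255},
  {"linear": [-0.13, 0.024, -0.004], "delta_rot": [0, 0, 0], "fingers": 255},
  {"linear": [-0.165, 0.03, -0.004], "delta_rot": [0, 0, 0], "fingers": 255},
  {"linear": [-0.2, 0.037, -0.004], "delta_rot": [0, 0, 0], "fingers": 255},
  {"linear": [-0.24, 0.044, -0.004], "delta_rot": [0, 0, 0], "fingers": 255},
])

```text
time: 16.4
tool_pos: [0.5106, 0.076, 0.2441]
tool_rot: [-0.0, 0.708, 0.707, -0.0]
contact_force: [0.8, 0.4, -1.8]
gripper_width: 0.526
```

```bash
python3 g.py .556 -.170 .24 0
```

```text
t 16.4 pos [0.5106 0.076  0.2441] F [ 0.76  0.4  -1.75] w 0.526
lin [-0.2459  0.0457  0.0041] rot [-0.01  0.01 -0.09] j [ 0.   -0.22  1.85 -0.    1.51  0.01]
```

apply_moves([
  {"linear": [-0.04, 0.007, 0], "delta_rot": [0, 0, 0], "fingers": 255},
  {"linear": [-0.08, 0.015, 0], "delta_rot": [0, 0, 0], "fingers": 255},
  {"linear": [-0.12, 0.022, 0], "delta_rot": [0, 0, 0], "fingers": 255},
  {"linear": [-0.16, 0.03, 0], "delta_rot": [0, 0, 0], "fingers": 255},
  {"linear": [-0.195, 0.037, 0], "delta_rot": [0, 0, 0], "fingers": 255},
  {"linear": [-0.225, 0.042, 0], "delta_rot": [0, 0, 0], "fingers": 255},
  {"linear": [-0.242, 0.045, 0], "delta_rot": [0, 0, 0], "fingers": 255},
  {"linear": [-0.246, 0.046, 0], "delta_rot": [0, 0, 0], "fingers": 255},
])

```text
time: 17.2
tool_pos: [0.5561, -0.17, 0.2439]
tool_rot: [-0.0, 0.709, 0.706, -0.0]
contact_force: [0.2, 0.7, -3.0]
gripper_width: 0.523
```

apply_moves([
  {"linear": [0, 0, 0.005], "delta_rot": [0, 0, 0], "fingers": 255},
  {"linear": [0, 0, 0.015], "delta_rot": [0, 0, 0], "fingers": 255},
  {"linear": [0, 0, 0.027], "delta_rot": [0, 0, 0], "fingers": 255},
  {"linear": [0, 0, 0.039], "delta_rot": [0, 0, 0], "fingers": 255},
  {"linear": [0, 0, 0.05], "delta_rot": [0, 0, 0], "fingers": 255},
  {"linear": [0, 0, 0.056], "delta_rot": [0, 0, 0], "fingers": 255},
  {"linear": [0, 0, 0.058], "delta_rot": [0, 0, 0], "fingers": 255},
  {"linear": [0, 0, 0.058], "delta_rot": [0, 0, 0], "fingers": 255},
])

```text
time: 18.0
tool_pos: [0.5563, -0.1683, 0.186]
tool_rot: [-0.0, 0.708, 0.706, -0.0]
contact_force: [0.5, 0.1, -1.6]
gripper_width: 0.526
```

```bash
python3 - <<'E'
from plant import eyes
import cv2
for n in('wrist','scene'):
    f=eyes.grab_frame(n)[:,:,::-1]
    if n=='scene': f=cv2.resize(f[170:370,150:350],None,fx=3,fy=3)
    cv2.imwrite(f'pics/{n}10.png',f)
E
python3 g.py .556 -.170 .159 0
```

```text
t 18.1 pos [ 0.5567 -0.1685  0.187 ] F [ 0.19 -0.38 -2.  ] w 0.522
lin [-0.0014 -0.0007  0.028 ] rot [ 0.06  0.03 -0.12] j [-0.42 -0.02  1.76 -0.    1.4  -0.42]
```

View pics/scene10.png

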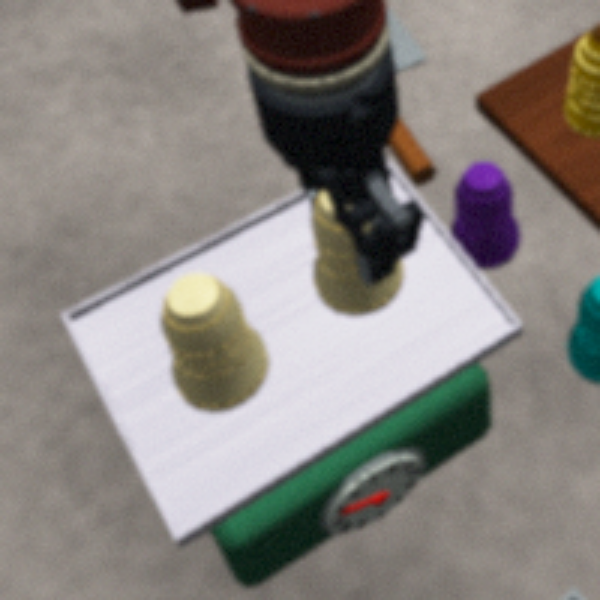

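View pics/wrist10.png

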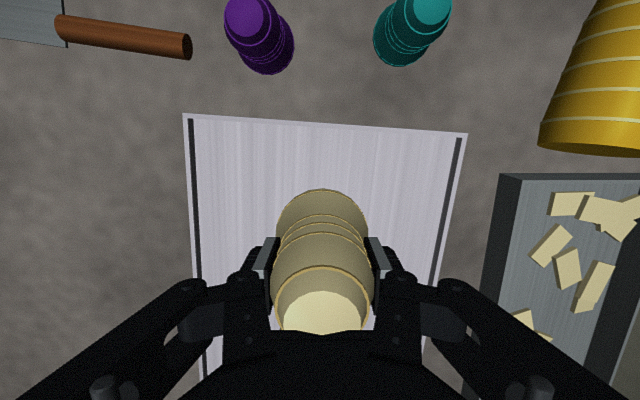

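apply_moves([
  {"linear": [0, 0, 0.004], "delta_rot": [0, 0, 0], "fingers": 255},
  {"linear": [0, 0, 0.009], "delta_rot": [0, 0, 0], "fingers": 255},
  {"linear": [0, 0, 0.014], "delta_rot": [0, 0, 0], "fingers": 255},
  {"linear": [0, 0, 0.018], "delta_rot": [0, 0, 0], "fingers": 255},
  {"linear": [0, 0, 0.021], "delta_rot": [0, 0, 0], "fingers": 255},
  {"linear": [0, 0, 0.024], "delta_rot": [0, 0, 0], "fingers": 255},
  {"linear": [0, 0, 0.026], "delta_rot": [0, 0, 0], "fingers": 255},
  {"linear": [0, 0, 0.027], "delta_rot": [0, 0, 0], "fingers": 255},
])

```text
time: 18.9
tool_pos: [0.5563, -0.1684, 0.1593]
tool_rot: [-0.0, 0.708, 0.706, -0.0]
contact_force: [-1.3, -0.5, 2.0]
gripper_width: 0.525
```

```bash
python3 - <<'E'
from plant import eyes,state
import cv2,numpy as np
F=[]
for i in range(10):
    f=eyes.grab_frame('scene'); F.append(state()['contact_force'][2])
cv2.imwrite('pics/s11.png',cv2.resize(f[170:370,150:350],None,fx=3,fy=3)[:,:,::-1])
print(np.round(F,2),np.mean(F[2:]),state()['tool_pos'])
E
```

```text
[ 0.34  0.63  0.47  0.92  1.77 -0.06  1.63  1.36  0.24  1.39] 0.9657217683391663 [ 0.55643055 -0.16840278  0.1594584 ]
```

View pics/s11.png

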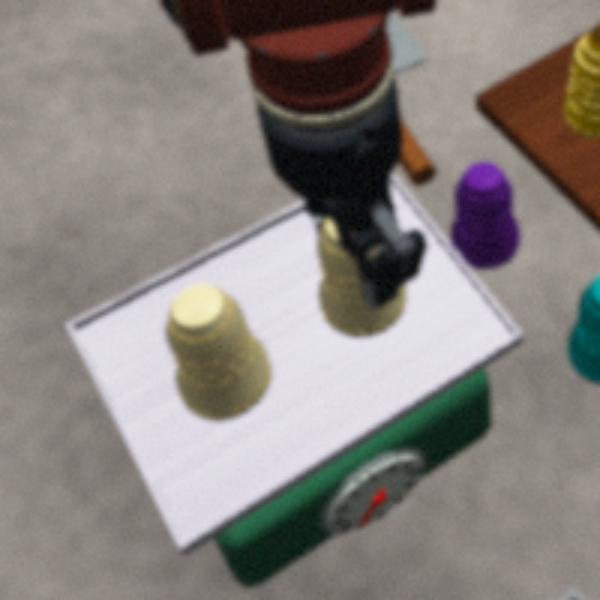

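I'm pressing about 1 N too much, roughly 4 mm of tray travel. I'll rise 3 mm and then open.

apply_moves([
  {"linear": [0, 0, -0.001], "delta_rot": [0, 0, 0], "fingers": 255},
  {"linear": [0, 0, -0.002], "delta_rot": [0, 0, 0], "fingers": 255},
  {"linear": [0, 0, -0.003], "delta_rot": [0, 0, 0], "fingers": 255},
  {"linear": [0, 0, -0.003], "delta_rot": [0, 0, 0], "fingers": 255},
  {"linear": [0, 0, -0.003], "delta_rot": [0, 0, 0], "fingers": 110},
  {"linear": [0, 0, -0.003], "delta_rot": [0, 0, 0], "fingers": 95},
  {"linear": [0, 0, -0.003], "delta_rot": [0, 0, 0], "fingers": 70},
  {"linear": [0, 0, -0.003], "delta_rot": [0, 0, 0], "fingers": 40},
])

```text
time: 20.2
tool_pos: [0.5564, -0.1683, 0.1623]
tool_rot: [0.0, 0.708, 0.706, 0.0]
contact_force: [-0.8, -0.3, -0.8]
gripper_width: 0.84
```

apply_moves([
  {"linear": [0, 0, 0], "delta_rot": [0, 0, 0], "fingers": 0},
  {"linear": [0, 0, 0], "delta_rot": [0, 0, 0], "fingers": 0},
  {"linear": [0, 0, 0], "delta_rot": [0, 0, 0], "fingers": 0},
  {"linear": [0, 0, 0], "delta_rot": [0, 0, 0], "fingers": 0},
  {"linear": [0, 0, 0], "delta_rot": [0, 0, 0], "fingers": 0},
  {"linear": [0, 0, 0], "delta_rot": [0, 0, 0], "fingers": 0},
  {"linear": [0, 0, 0], "delta_rot": [0, 0, 0], "fingers": 0},
  {"linear": [0, 0, 0], "delta_rot": [0, 0, 0], "fingers": 0},
])

```text
time: 21.0
tool_pos: [0.5563, -0.1684, 0.1623]
tool_rot: [-0.0, 0.708, 0.706, 0.0]
contact_force: [0.4, 1.0, 0.2]
gripper_width: 1.0
```

```bash
python3 - <<'E'
from plant import eyes,state
import cv2
cv2.imwrite('pics/w12.png',eyes.grab_frame('wrist')[:,:,::-1])
s=state();print(s['tool_pos'],s['contact_force'])
E
```

```text
[ 0.55635562 -0.16833422  0.162321  ] [-0.4532224   0.48704571 -0.1339367 ]
```

View pics/w12.png

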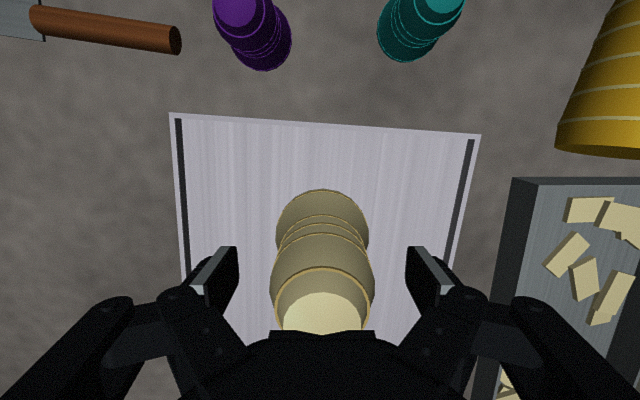

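The second shoot stands free. I'll retreat straight up and then away toward +y.

apply_moves([
  {"linear": [0, 0, -0.008], "delta_rot": [0, 0, 0], "fingers": 0},
  {"linear": [0, 0, -0.022], "delta_rot": [0, 0, 0], "fingers": 0},
  {"linear": [0, 0, -0.042], "delta_rot": [0, 0, 0], "fingers": 0},
  {"linear": [0, 0, -0.067], "delta_rot": [0, 0, 0], "fingers": 0},
  {"linear": [0, 0, -0.095], "delta_rot": [0, 0, 0], "fingers": 0},
  {"linear": [0, 0, -0.12], "delta_rot": [0, 0, 0], "fingers": 0},
  {"linear": [0, 0, -0.135], "delta_rot": [0, 0, 0], "fingers": 0},
  {"linear": [0, 0, -0.14], "delta_rot": [0, 0, 0], "fingers": 0},
])

```text
time: 21.85
tool_pos: [0.5572, -0.1687, 0.3058]
tool_rot: [0.002, 0.708, 0.706, 0.001]
contact_force: [0.3, 0.4, -0.6]
gripper_width: 0.999
```

apply_moves([
  {"linear": [0.015, -0.005, 0], "delta_rot": [0, 0, 0], "fingers": 0},
  {"linear": [0.045, -0.015, 0], "delta_rot": [0, 0, 0], "fingers": 0},
  {"linear": [0.08, -0.025, 0], "delta_rot": [0, 0, 0], "fingers": 0},
  {"linear": [0.115, -0.035, 0], "delta_rot": [0, 0, 0], "fingers": 0},
  {"linear": [0.145, -0.045, 0], "delta_rot": [0, 0, 0], "fingers": 0},
  {"linear": [0.165, -0.05, 0], "delta_rot": [0, 0, 0], "fingers": 0},
  {"linear": [0.17, -0.05, 0], "delta_rot": [0, 0, 0], "fingers": 0},
  {"linear": [0.17, -0.05, 0], "delta_rot": [0, 0, 0], "fingers": 0},
])

```text
time: 22.65
tool_pos: [0.506, 0.0027, 0.301]
tool_rot: [-0.001, 0.707, 0.707, -0.001]
contact_force: [-0.2, 0.0, -0.2]
gripper_width: 1.0
```

```bash
python3 - <<'E'
from plant import eyes,state
import cv2
for i in range(6): f=eyes.grab_frame('top')
cv2.imwrite('pics/top13.png',f[:,:,::-1])
cv2.imwrite('pics/scene13.png',eyes.grab_frame('scene')[:,:,::-1])
print(state()['time'],state()['tool_pos'],state()['contact_force'])
E
```

```text
23.0 [0.50683918 0.00104397 0.3021583 ] [-0.19133424  0.38735895 -0.12849   ]
```

View pics/scene13.png

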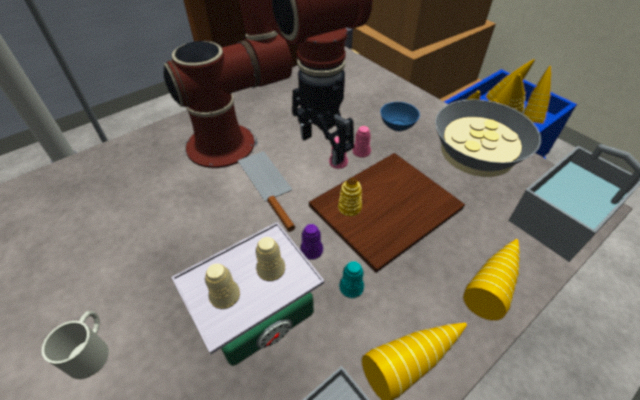

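View pics/top13.png

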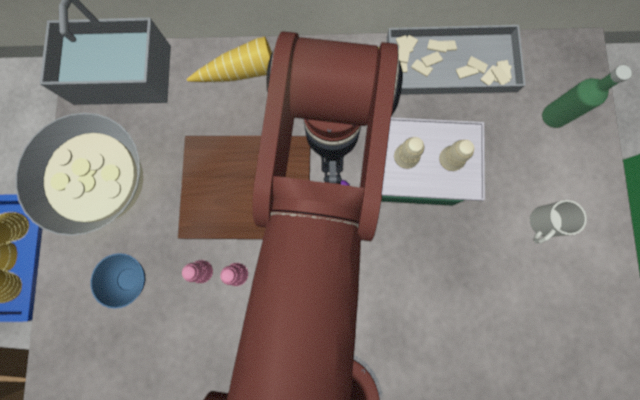

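Both cream shoots stand upright on the sunken tray, at (222,285) and (270,258) in the scene view. The yellow one is unmoved at (350,197) and the arm is clear.

```bash
python3 -c "
from plant import job_done
print(job_done())"
```

```text
the job is handed in; nothing more can be done
None
```

Both peeled shoots are standing upright, side by side, on the scale tray, about 97 mm apart. I handed the job in at 23 s.

- **Placing:** I lowered each shoot slowly until the tray was carrying its weight, then opened the gripper. The second one was pressed about 1 N too far, so I rose 3 mm before letting go. By the tool's depth, the tray never sank more than about 20 mm, well short of the 45 mm stop.
- **Last checks:** The final scene and top pictures show both shoots upright inside the rim and the tray sunk. The scene view shows the yellow shoot still in its place, and the look-alikes appear where they were. The arm is well clear, with only sensor noise on the wrist force.
- **Not checked:** I didn't measure the final sink directly. The arm hid the yellow shoot in the last top view, so only the scene view confirms it. No check failed.

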